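Index the parts wheel to the brass washers

TASK

Bring the pocket of brass axle washers, the one behind the orange fin, to the red pointer: with a fingertip on the fins at its edge, flick the black parts wheel round anticlockwise (seen from above), click by click, until the orange fin rests in its click in line with the pointer. Do not go a click too far, do not push hard, do not pick anything up, and leave the other things on the bench where they are.

Things in the scene. Friction and masses are not known exactly. Their poses are not given: they have to be found in the camera images.
- indexer: Fixed base of the parts wheel, screwed to the bench: steel plate 200 x 180 mm, 8 mm thick, with a grey drum on it and the red pointer on its -x side. Origin at bench height on the wheel's vertical axis; z up. All parts of base and pointer stay below 35 mm above the bench.
- wheel_axis (a point): Point on the turning axis of the black parts wheel, 40 mm above the bench. The wheel is a disc of 172 mm diameter, its rim's top face 36 mm above the bench, with 8 upright fins at its edge, one every 45 degrees, and a pocket of small parts inward of each. Pocket walls reach 42 mm, the hub in the middle (38 mm diameter) 50 mm above the bench.
- pointer (a point): Tip of the fixed red pointer, 86 mm from the wheel's axis and 34 mm above the bench, just outside the wheel's edge.
- orange_fin (a point): Middle of the top edge of the orange fin, 70 mm from the axis; turns with the wheel. The brass washers lie just inward of it. The 7 other fins are white and alike: plates 30 mm long radially (55 to 85 mm from the axis), 8 mm thick, standing on the rim, tops 62 mm above the bench; about 45 mm clear between neighbours at 70 mm from the axis.
- parts_wheel (a joint): Wheel angle in rad, growing anticlockwise seen from above; 0 = orange fin at the pointer. Clicks lie at every multiple of 0.785 (45 degrees); it starts in a click 2, 3 or 4 short of 0. A spring holds it in each click: about 3 N at a fin pushes it out; pushed 28 degrees or more it snaps on into the next click by itself and stays there; it does not coast on.
- glass_dish: Loose glass dish with steel washers, 90 mm diameter, 30 mm high, origin at the centre of its underside. To be left alone.
- skate_wheel: Loose grey urethane skate wheel lying flat, 54 mm diameter, 32 mm high, origin at the centre of its underside. To be left alone.
- skate_tool: Loose chrome T-shaped skate tool lying flat, 130 mm long along its x, 60 mm wide head at +x, 13 mm high, origin under the middle of its shank. To be left alone.
- caddy: Fixed round turntable caddy of upright screwdrivers, 150 mm diameter, 200 mm high, origin at the centre of its underside. To be left alone.

How it is judged:
By the outcome, as a careful person would: the job done as asked, in the order asked, and still so for the second after the job is handed in, with the robot touching nothing.
It also fails if it takes over 48 s, if anything falls off the work surface, if the arm or the gripper's body presses on something with over 40 N, if the wrist force passes 120 N, or if a joint passes its speed limit or range.

ROBOT

A 6-joint arm with a two-finger parallel gripper is mounted at the origin on the work surface. World frame = base frame: x ahead of the robot, y to its left, z up, the work surface at z = 0. Lengths are in m, angles in rad, forces in N, time in s.
With the tool pointing down it reaches from about 0.35 to 0.975 m from the base axis. Payload 4.9 kg.
Tool frame: the origin (TCP) lies midway between the tips of the shut fingers; the grasp point (between the pads) lies 19 mm behind it; z points along the fingers, y is the direction in which the jaws open and shut (so a half turn about z gives the same grasp; the last joint's range is limited). The gripper opens to 85 mm and grips with 20 to 120 N. Pads are 22 mm wide; open, the fingers measure 114 mm over their backs; the gripper's body (76 mm by 85 mm) begins 54 mm behind the grasp point. The pads swing forward as they close: fully open they stand 13 mm farther back than shut.
Start: joints at [-1.312, 0.053, 1.613, -0, 1.476, -0.119], TCP at [0.231, -0.581, 0.231] pointing down, gripper open.
Joint ranges: [-3.01, 3.01], [-1.01, 2.22], [0.06, 2.58], [-1.02, 4.17], [0.09, 2.62], [-3.14, 3.14]. Speed limits (rad/s): [2.57, 2.57, 3.14, 3.14, 3.14, 3.14].

INTERFACE

Orientations are given as a unit quaternion [w, x, y, z].
In Python, from plant import state, grab_frame, camera_info, job_done, cut_out gives the robot as it stands.
- The arm moves only by the tool step_arm, never from a script. Its argument "moves" is a list of rows, each a list of 7 numbers: the shift along the tool's x, y, z in m, then the turn, a rotation vector about the tool's x, y, z in rad, then the finger opening in m, from 0 to 0.0854. A call has 1 to 8 rows; each row shifts and turns the commanded pose from where the row before left it, along the tool's axes as they then stand; what a row does not reach is not made up. A row lasts 1/10 s, in which the tool goes at most 50 mm and 8.59 degrees, less where a joint would pass 70% of its speed; a pose out of reach is approached as far as the arm can. A call is refused whole if a number of a shift passes 0.05 or a number of a turn 0.15, either way. A call with a gripper value outside its range is refused whole. The fingers move at their own pace and stop on an object; the grip force is fixed at half the most. Time passes only in rows, so rows that do not move let the fingers close. It gives the time, the measured TCP pose, the force and the opening at its end, in the units of the state.
- state(): the state, without advancing time (a new reading comes with each control period).
- grab_frame(name): name is "scene" or "top" or "wrist"; returns (picture, depth): 480x640x3 uint8, red, green, blue; 480x640 float32, m along the optical axis (not along the pixel's ray), 0 where there is no reading.
- camera_info(name): a dict with "intrinsics" (3x3 intrinsics, pixels), "world_from_camera" (4x4, takes a point from camera to world coordinates). Camera axes: x right, y down, z forward; pixel columns grow to the right and rows downward; lengths in m; the calibration is good to about 2 mm. A picture is of the moment at which its call begins: read the wrist's pose just before it. camera_info takes no time and is no camera call; for the wrist camera it gives the pose at the moment of the call.
- job_done(): hands the job in, once; it reports no verdict.
Trained networks look in the newest picture that a camera, given by its name, has taken for a name from the list of things; names that differ only in an ending like _2 or _b are one class to them, and where a whole thing is asked for, a point or a joint stands for the part that bears it (a point fixed in the world has none). Each returns a list of dicts, best first, with "conf" (0 to 1); they miss things now and then, are a little off and sometimes report something else, mostly with a low value. They report only what shows in the picture. A call takes as long as a camera call.
- cut_out(camera, query): "mask" (480x640 bool, what is visible of it) and "point" ([column, row] in pixels, amid what is visible of it).
The state is a dict: "time": time; "joint_pos": joint angles; "joint_vel": joint speeds; "joint_efforts": joint torques, N m; "tool_pos": TCP position; "tool_rot": TCP orientation; "contact_force": force on the tool from outside, world axes, zero at the start; "ft_torque": the same for the moment, N m; "gripper_width": opening from 0.0 (shut) to 1.0 (fully open).
Only numpy, scipy, OpenCV 4.12 (cv2) and the standard library are available. Lean on these libraries where they do the work, as an engineer would, in place of code of your own. Each camera call takes 0.05 s, during which the arm holds its last target.

## Working session

There is one attempt and no reset: what is moved stays moved. The work goes in short steps, Python scripts to look and compute and a tool call to move; the robot and the scene stay as the last step left them, time stands still between calls to the robot, and variables do not carry over. Pictures are saved under pics/ and viewed, and the job is handed in when it is done.

Besides the shell and the picture viewer there is one more tool, called after ">>>" as name([rows], argument=value, ...), one row to a line, values as JSON. step_arm: Moves the arm, as the interface text tells. Its arguments: {"type":"object","properties":{"moves":{"type":"array"}},"required":["moves"]}

```bash
mkdir -p pics
python3 - <<'E'
from plant import *
import cv2,numpy as np
s=state();print(s)
for n in ["top","scene"]:
    p,d=grab_frame(n);cv2.imwrite(f"pics/{n}0.png",p[:,:,::-1]);np.save(f"pics/{n}0d.npy",d);i=camera_info(n);np.savez(f"pics/{n}0.npz",**i);print(n,i)
E
```

```text
{'time': 0.0, 'joint_pos': array([-1.31203557e+00,  5.33596531e-02,  1.61428301e+00, -1.82363296e-05,
        1.47600150e+00, -1.18986246e-01]), 'joint_vel': array([-1.09594858e-03,  1.38723629e-03, -3.02792932e-04,  1.22228462e-03,
        1.50560448e-05, -1.52777662e-03]), 'joint_efforts': array([ 1.53583380e-03, -3.93687057e+01, -3.70173633e+01,  3.48802007e-05,
        7.18845418e-03, -8.95873029e-06]), 'tool_pos': array([ 0.23036104, -0.58033178,  0.23006785]), 'tool_rot': array([-1.02261737e-03,  9.82215681e-01,  1.87753306e-01, -8.06830503e-05]), 'contact_force': array([-0.71854144,  0.1611898 ,  0.5449718 ]), 'ft_torque': array([-0.01013586,  0.03849837, -0.00156038]), 'gripper_width': 1.0015311275119405}
top {'intrinsics': array([[460.45752516,   0.        , 314.01353678],
       [  0.        , 460.45752516, 238.50346827],
       [  0.        ,   0.        ,   1.        ]]), 'world_from_camera': array([[-0.02934503, -0.98293961,  0.18157255,  0.45815615],
       [-0.99951181,  0.03080413,  0.00522051,  0.14181727],
       [-0.01072464, -0.18133071, -0.98336369,  0.86391877],
       [ 0.        ,  0.        ,  0.        ,  1.        ]])}
scene {'intrinsics': array([[624.05746663,   0.        , 319.54877906],
       [  0.        , 624.05746663, 232.45814517],
       [  0.        ,   0.        ,   1.        ]]), 'world_from_camera': array([[-0.62307373,  0.64303398, -0.44529364,  1.08447199],
       [ 0.78214056,  0.50790539, -0.36095465,  0.51961528],
       [-0.00593906, -0.57318358, -0.81940546,  0.97394363],
       [ 0.        ,  0.        ,  0.        ,  1.        ]])}
```

View pics/top0.png

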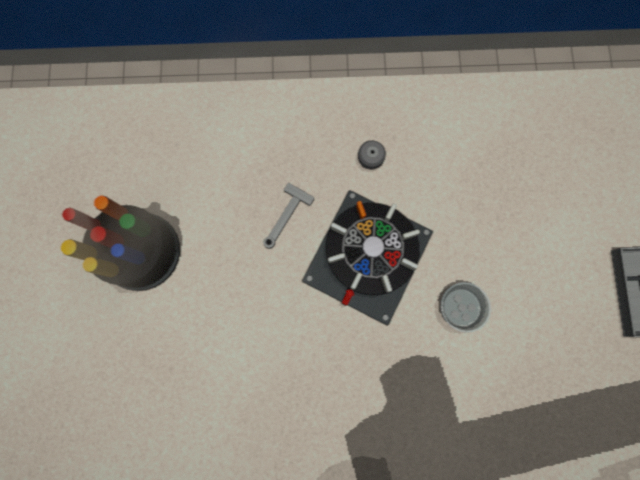

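View pics/scene0.png

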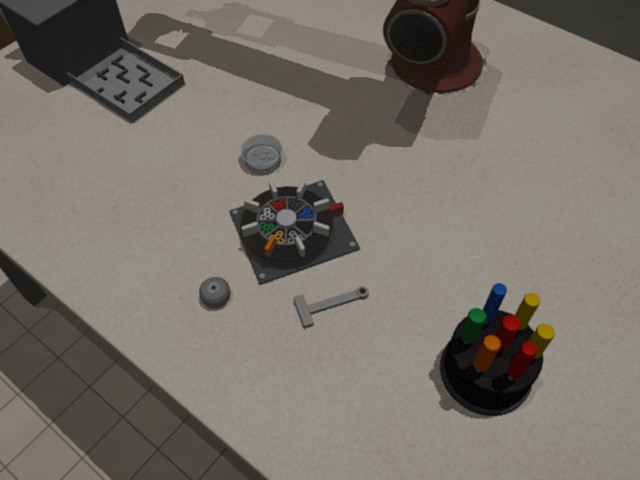

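```bash
cat > h.py <<'E'
import numpy as np,cv2
def back(n,uv,z,i):
    K=i["intrinsics"];T=i["world_from_camera"]
    r=T[:3,:3]@np.linalg.solve(K,[uv[0],uv[1],1]);o=T[:3,3]
    return o+r*(z-o[2])/r[2]
def proj(P,i):
    K=i["intrinsics"];T=np.linalg.inv(i["world_from_camera"])
    c=T[:3,:3]@np.asarray(P)+T[:3,3];q=K@c;return q[:2]/q[2]
E
python3 - <<'E'
from h import *
import cv2
from plant import *
out={}
for n in ["top","scene"]:
    i=np.load(f"pics/{n}0.npz")
    for q,z in [("orange_fin",.062),("indexer",0.03),("parts_wheel",0.04),("glass_dish",0.02),("skate_wheel",0.03),("skate_tool",.012),("caddy",.1)]:
        r=cut_out(n,q)
        for e in r[:1]: print(n,q,round(e["conf"],2),e["point"],e["mask"].sum(),back(n,e["point"],z,i).round(4))
    p=cv2.imread(f"pics/{n}0.png").astype(int)
    h=cv2.cvtColor(p.astype(np.uint8),cv2.COLOR_BGR2HSV)
    c=back(n,(373,247) if n=="top" else (287,217),.05,i);print("hub",c.round(4))
    x,y=map(int,proj(c,i))
    cr=p[y-80:y+80,x-100:x+100].astype(np.uint8)
    cv2.imwrite(f"pics/{n}0c.png",cv2.resize(cr,None,fx=4,fy=4,interpolation=cv2.INTER_CUBIC)[:600,:800]);print(x-100,y-80)
E
```

```text
top orange_fin 0.58 [377.5, 246.0] 7034 [0.5893 0.0346 0.062 ]
top indexer 0.83 [370.9, 256.0] 10084 [0.5764 0.0433 0.03  ]
top parts_wheel 0.82 [372.5, 249.7] 6783 [0.5864 0.041  0.04  ]
top glass_dish 0.57 [464.6, 305.0] 2058 [ 0.4832 -0.1224  0.02  ]
top skate_wheel 0.76 [375.0, 154.2] 631 [0.7716 0.0254 0.03  ]
top skate_tool 0.6 [287.9, 209.0] 873 [0.6741 0.1944 0.012 ]
top caddy 0.76 [125.5, 241.0] 7644 [0.6049 0.465  0.1   ]
hub [0.5897 0.0411 0.05  ]
273 166
scene orange_fin 0.94 [284.3, 223.1] 5602 [0.6122 0.0552 0.062 ]
scene indexer 0.94 [291.4, 229.2] 8595 [0.5981 0.0583 0.03  ]
scene parts_wheel 0.91 [286.0, 223.5] 5672 [0.5995 0.047  0.04  ]
scene glass_dish 0.82 [263.2, 154.4] 1302 [ 0.4851 -0.1125  0.02  ]
scene skate_wheel 0.75 [214.7, 291.9] 820 [0.7824 0.0396 0.03  ]
scene skate_tool 0.76 [323.4, 299.7] 971 [0.6698 0.1906 0.012 ]
hub [0.5923 0.044  0.05  ]
187 137
```

View pics/top0c.png

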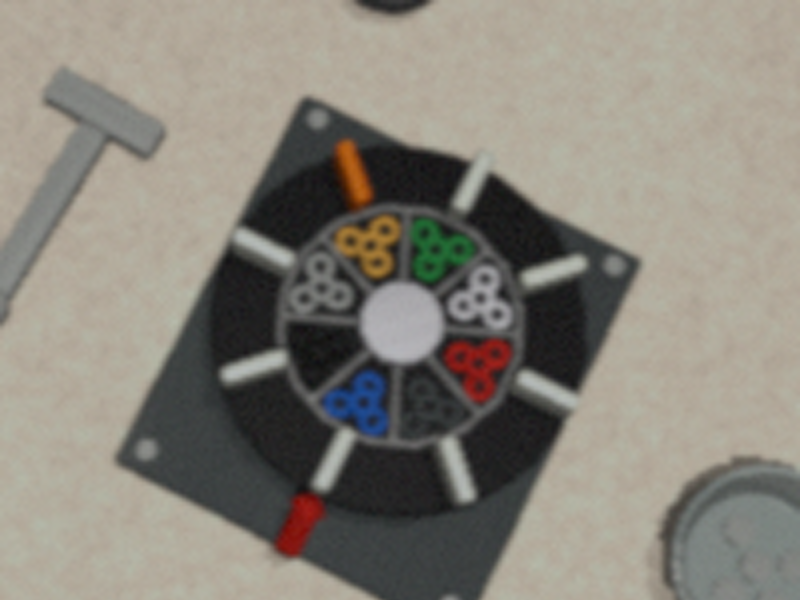

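View pics/scene0c.png

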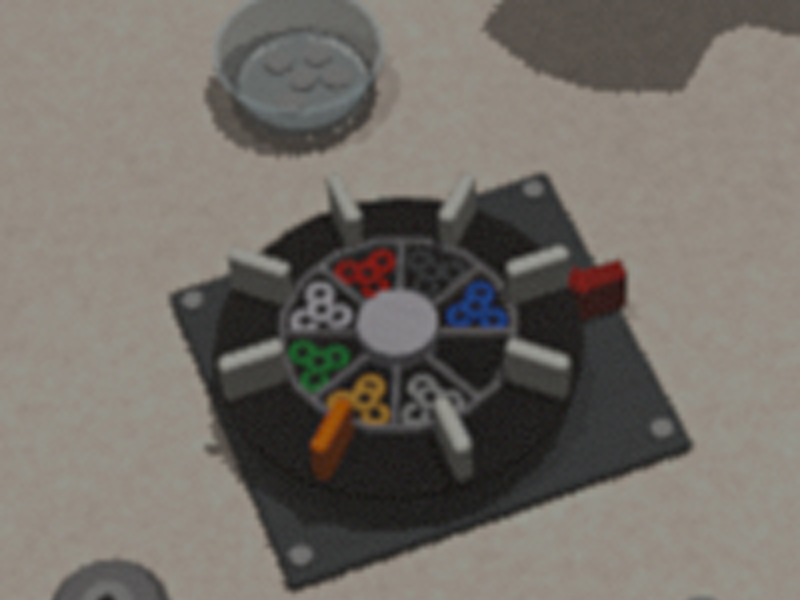

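Run:
```python
from h import *
from scipy.optimize import least_squares
i=np.load("pics/top0.npz")
f=[(354,172),(474,182),(556,270),(547,391),(457,470),(333,460),(253,367),(264,248)]
P=np.array([back("top",(273+u/4,166+v/4),.062,i)[:2] for u,v in f])
r=least_squares(lambda c:np.hypot(*(P-c[:2]).T)-c[2],[.59,.04,.07]);print(r.x,r.fun.round(4))
c=r.x[:2];a=np.degrees(np.arctan2(*(P-c).T[::-1]));print(a.round(1),np.diff(a).round(1))
pt=back("top",(273+307/4,166+500/4),.034,i)[:2];print(pt,np.hypot(*(pt-c)),np.degrees(np.arctan2(*(pt-c)[::-1])))
j=np.load("pics/scene0.npz")
f2=[(337,408),(258,350),(262,258),(345,187),(463,187),(538,255),(540,350),(447,408)]
Q=np.array([back("s",(187+u/4,137+v/4),.062,j)[:2] for u,v in f2])
r=least_squares(lambda c:np.hypot(*(Q-c[:2]).T)-c[2],[.59,.04,.07]);print(r.x,r.fun.round(4))
print(np.degrees(np.arctan2(*(Q-r.x[:2]).T[::-1])).round(1))
```

```text
[0.58999265 0.04038602 0.06998028] [-0.0001 -0.0001  0.0008 -0.0007 -0.0001  0.0003  0.0004 -0.0005]
[  15.9  -29.3  -73.8 -119.3 -164.1  150.6  106.    60.9] [-45.2 -44.5 -45.5 -44.8 314.7 -44.7 -45.1]
[0.51368172 0.08496218] 0.08837642804472155 149.7091486989
[0.5875557  0.04063678 0.06874469] [-0.0006  0.0015 -0.001   0.0005  0.0003 -0.0017  0.0027 -0.0016]
[  16.1  -25.1  -69.7 -117.8 -165.3  148.   102.2   58.4]
```

>>> step_arm([
  [0.0365, -0.0234, 0, 0, 0, 0, 0],
  [0.0365, -0.0234, 0, 0, 0, 0, 0],
  [0.0365, -0.0234, 0, 0, 0, 0, 0],
  [0.0365, -0.0234, 0, 0, 0, 0, 0],
  [0.0365, -0.0234, 0, 0, 0, 0, 0],
  [0.0365, -0.0234, 0, 0, 0, 0, 0],
  [0.0365, -0.0234, 0, 0, 0, 0, 0],
  [0.0365, -0.0234, 0, 0, 0, 0, 0],
])

```text
time: 1.6
tool_pos: [0.4337, -0.2977, 0.2316]
tool_rot: [0.0, 0.982, 0.188, 0.0]
contact_force: [0.7, 0.2, 0.1]
gripper_width: -0.002
```

>>> step_arm([
  [0.0365, -0.0234, 0, 0, 0, 0, 0],
  [0.0365, -0.0234, 0, 0, 0, 0, 0],
  [0.0365, -0.0234, 0, 0, 0, 0, 0],
  [0.0365, -0.0234, 0, 0, 0, 0, 0],
  [0.0365, -0.0234, 0, 0, 0, 0, 0],
  [0.0365, -0.0234, 0, 0, 0, 0, 0],
  [0.0365, -0.0234, 0, 0, 0, 0, 0],
  [0.0365, -0.0234, 0, 0, 0, 0, 0],
])

```text
time: 2.4
tool_pos: [0.6362, -0.0158, 0.2315]
tool_rot: [0.0, 0.982, 0.188, 0.0]
contact_force: [0.3, -0.9, -0.2]
gripper_width: -0.005
```

>>> step_arm([
  [0, 0, 0.02, 0, 0, -0.1, 0],
  [0, 0, 0.02, 0, 0, -0.1, 0],
  [0, 0, 0.02, 0, 0, -0.09, 0],
  [0, 0, 0.02, 0, 0, 0, 0],
  [0, 0, 0, 0, 0, 0, 0],
])

```text
time: 2.9
tool_pos: [0.633, -0.0171, 0.1474]
tool_rot: [-0.002, 0.945, 0.328, -0.003]
contact_force: [-0.6, 0.7, -0.2]
gripper_width: 0.006
```

Run:
```python
from plant import *
from h import *
s=state();print(s["tool_pos"],s["tool_rot"],s["joint_pos"].round(2))
for n in ["scene","wrist"]:
    p,d=grab_frame(n);cv2.imwrite(f"pics/{n}1.png",p[:,:,::-1])
```

```text
[ 0.63296339 -0.01707225  0.14739376] [-0.0015984   0.94476435  0.32773235 -0.00304665] [-0.14  0.14  1.66  0.    1.35  0.76]
```

View pics/scene1.png

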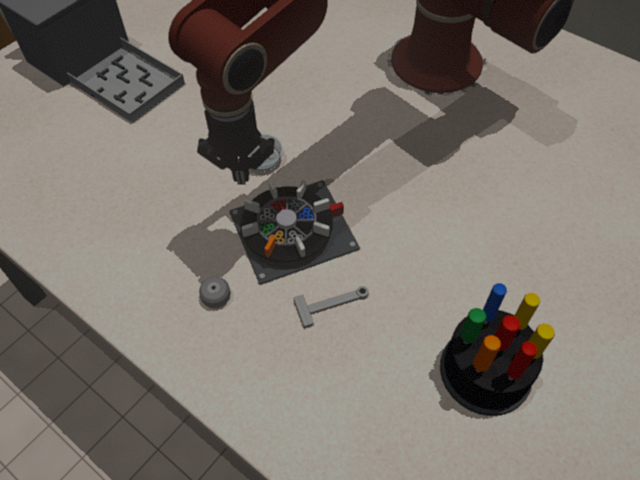

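View pics/wrist1.png

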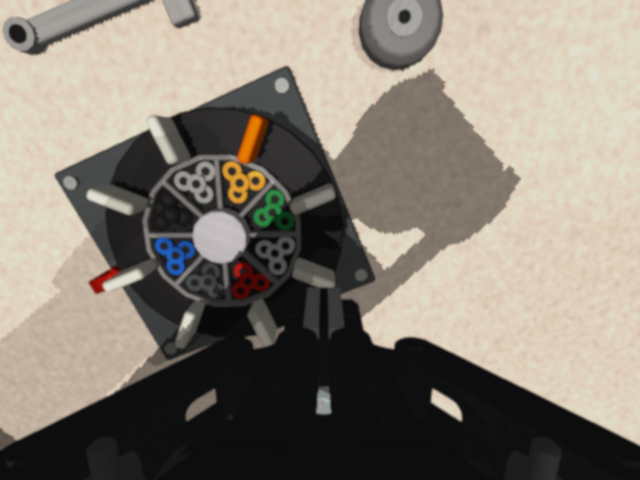

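>>> step_arm([
  [0.001, 0.003, 0.02, 0, 0, 0, 0],
  [0, 0, 0.02, 0, 0, 0, 0],
  [0, 0, 0.02, 0, 0, 0, 0],
  [0, 0, 0.015, 0, 0, 0, 0],
  [0, 0, 0, 0, 0, 0, 0],
  [0, 0, 0, 0, 0, 0, 0],
])

```text
time: 3.6
tool_pos: [0.6385, -0.0193, 0.0773]
tool_rot: [0.0, 0.945, 0.328, 0.001]
contact_force: [-0.4, 0.5, 1.1]
gripper_width: -0.003
```

Run:
```python
from plant import *
from h import *
s=state();print(s["tool_pos"],s["tool_rot"],s["joint_pos"].round(2))
for n in ["scene","wrist"]:
    p,d=grab_frame(n)
    if n=="scene": p=cv2.resize(p[130:290,190:390],None,fx=3.75,fy=3.75)
    cv2.imwrite(f"pics/{n}2.png",p[:,:,::-1])
```

```text
[ 0.6385068  -0.01933168  0.07731908] [2.63159068e-04 9.44782161e-01 3.27698487e-01 5.47821245e-04] [-0.15  0.22  1.7   0.    1.22  0.76]
```

View pics/scene2.png

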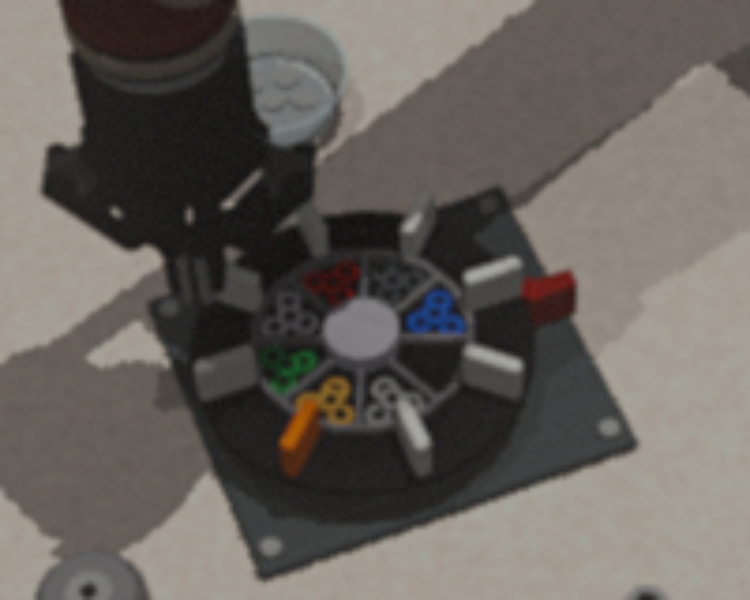

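View pics/wrist2.png

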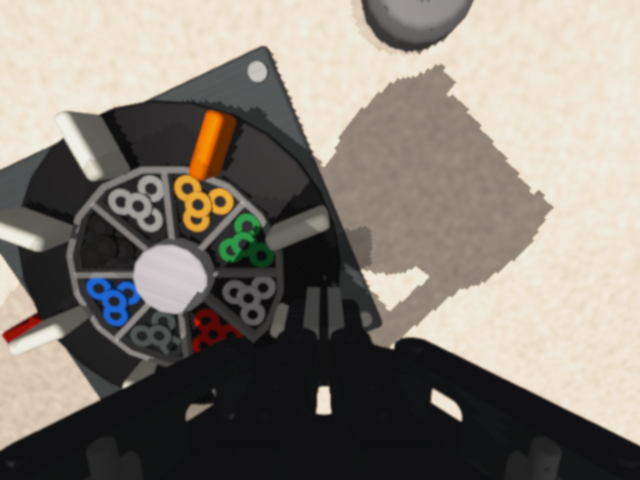

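>>> step_arm([
  [0, -0.003, 0.01, 0, 0, 0, 0],
  [0, 0, 0.01, 0, 0, 0, 0],
  [0, 0, 0.009, 0, 0, 0, 0],
  [0, 0, 0, 0, 0, 0, 0],
  [0, 0, 0, 0, 0, 0, 0],
])

```text
time: 4.2
tool_pos: [0.6356, -0.0168, 0.0465]
tool_rot: [-0.0, 0.945, 0.328, -0.001]
contact_force: [-0.4, -0.5, -0.0]
gripper_width: -0.002
```

Run:
```python
from plant import *
from h import *
s=state();print(s["tool_pos"],s["tool_rot"],s["contact_force"])
i=np.load("pics/scene0.npz")
for n in ["scene"]:
    p,d=grab_frame(n)
    p=p[130:290,190:390]; u=proj(s["tool_pos"],i); print(u, (u-[190,130])*3.75)
    p=cv2.resize(p,None,fx=3.75,fy=3.75)
    cv2.imwrite(f"pics/{n}3.png",p[:,:,::-1])
```

```text
[ 0.63556725 -0.01680899  0.04650015] [-3.19162034e-04  9.44775964e-01  3.27716223e-01 -5.94111016e-04] [-0.38334538 -0.48657847 -0.0110836 ]
[246.86185659 216.48793541] [213.23196222 324.32975778]
```

View pics/scene3.png

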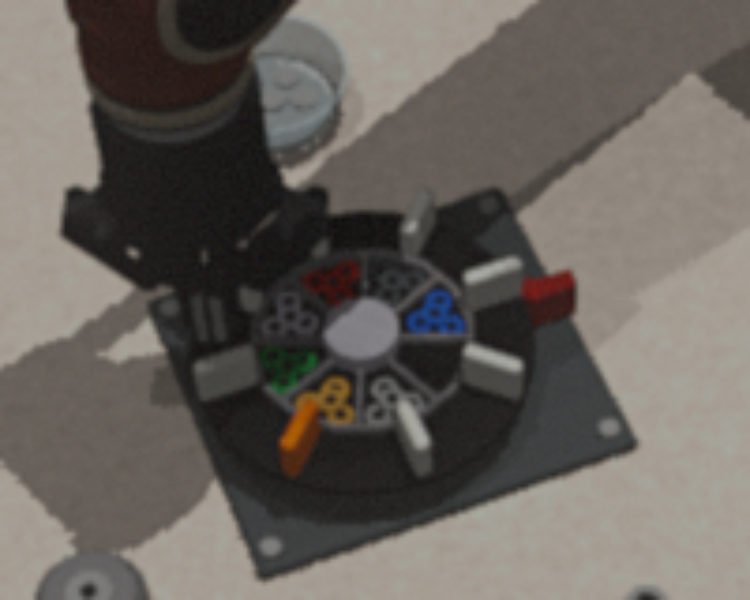

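>>> step_arm([
  [0.0044, -0.0001, 0, 0, 0, -0.06, 0],
  [0.0044, -0.0001, 0, 0, 0, -0.06, 0],
  [0.0044, -0.0001, 0, 0, 0, -0.06, 0],
  [0.0044, -0.0001, 0, 0, 0, -0.06, 0],
  [0.0044, -0.0001, 0, 0, 0, -0.06, 0],
  [0.0044, -0.0001, 0, 0, 0, -0.06, 0],
])

```text
time: 4.85
tool_pos: [0.6541, 0.002, 0.048]
tool_rot: [0.001, 0.87, 0.493, -0.0]
contact_force: [-0.7, -2.6, -0.2]
gripper_width: -0.002
```

>>> step_arm([
  [0.0044, -0.0001, 0, 0, 0, -0.06, 0],
  [0.0044, -0.0001, 0, 0, 0, -0.06, 0],
  [0.0044, -0.0001, 0, 0, 0, -0.06, 0],
  [0, 0, 0, 0, 0, 0, 0],
  [0, 0, 0, 0, 0, 0, 0],
])

```text
time: 5.35
tool_pos: [0.6597, 0.0145, 0.0477]
tool_rot: [0.0, 0.823, 0.567, 0.0]
contact_force: [0.3, 0.5, 0.4]
gripper_width: -0.001
```

```bash
cat > look.py <<'E'
import sys
from plant import *
from h import *
k=sys.argv[1]
s=state();c=np.array([.5895,.0405]);v=s["tool_pos"][:2]-c;q=s["tool_rot"]
print(s["time"],"z",s["tool_pos"][2],"r",np.hypot(*v),"phi",np.degrees(np.arctan2(v[1],v[0])),"yaw-90",np.degrees(2*np.arctan2(q[2],q[1]))-90,s["contact_force"].round(1),s["joint_pos"].round(2))
p,d=grab_frame("scene")
p=cv2.resize(p[130:290,190:390],None,fx=3.75,fy=3.75)
cv2.imwrite(f"pics/s{k}.png",p[:,:,::-1])
p,d=grab_frame("top")
p=cv2.resize(p[166:326,273:473],None,fx=3.75,fy=3.75)
cv2.imwrite(f"pics/t{k}.png",p[:,:,::-1])
E
python3 look.py 4
```

```text
5.35 z 0.04773047320201832 r 0.07487459704616607 phi -20.35438677009299 yaw-90 -20.860397920829797 [0.3 0.5 0.4] [-0.09  0.3   1.66 -0.    1.18  0.27]
```

View pics/s4.png

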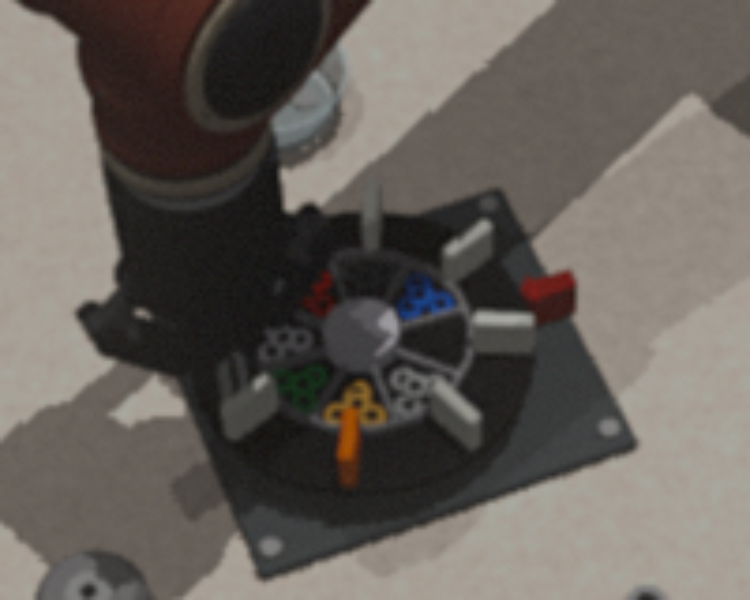

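View pics/t4.png

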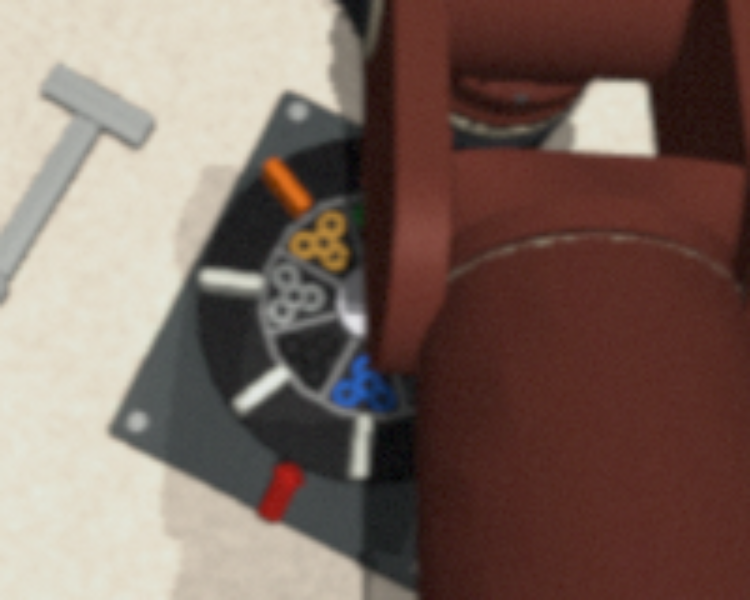

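>>> step_arm([
  [0.0041, -0.0001, 0, 0, 0, -0.055, 0],
  [0.0041, -0.0001, 0, 0, 0, -0.055, 0],
  [0.0041, -0.0001, 0, 0, 0, -0.055, 0],
  [0.0041, -0.0001, 0, 0, 0, -0.055, 0],
  [0, 0, 0, 0, 0, 0, 0],
  [0, 0, 0, 0, 0, 0, 0],
])

```text
time: 6.05
tool_pos: [0.6635, 0.0303, 0.0473]
tool_rot: [-0.0, 0.756, 0.654, -0.0]
contact_force: [0.1, -0.4, 0.3]
gripper_width: 0.004
```

```bash
python3 look.py 5
```

```text
6.05 z 0.04730084245527954 r 0.0746799960650627 phi -7.8693245498799325 yaw-90 -8.271504665868505 [ 0.1 -0.4  0.3] [-0.07  0.31  1.64 -0.    1.19  0.08]
```

View pics/s5.png

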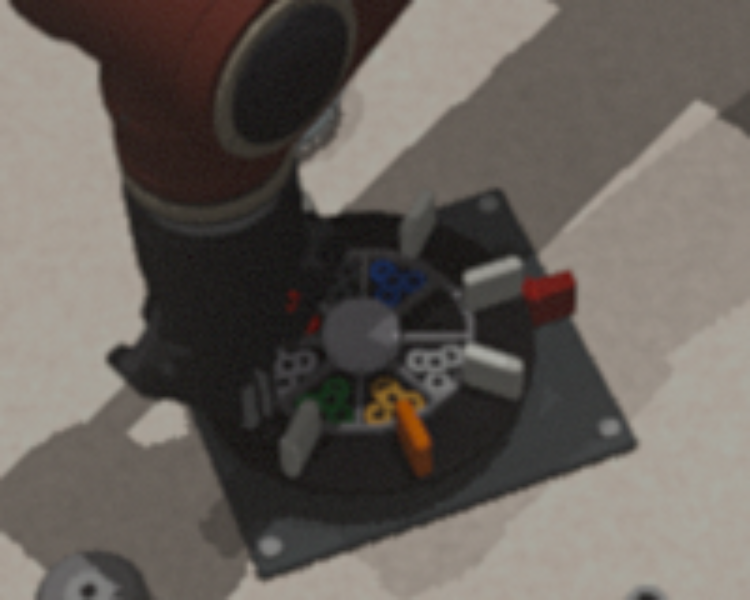

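View pics/t5.png

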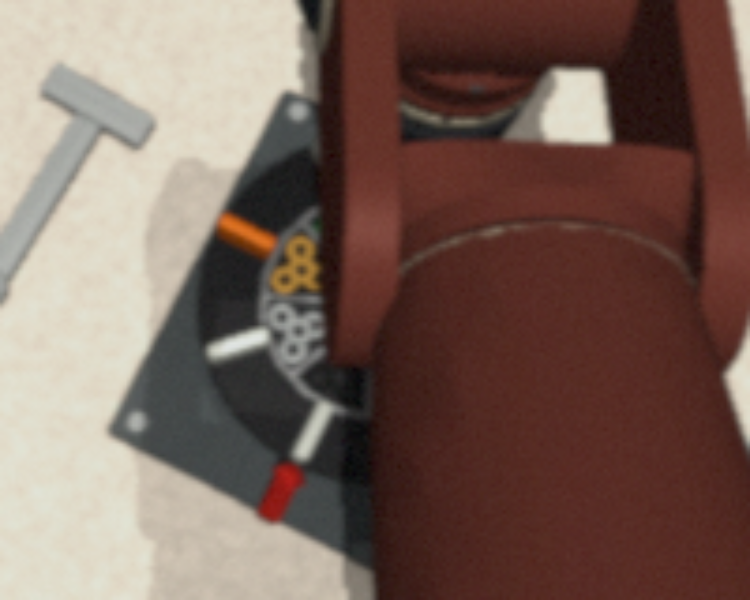

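>>> step_arm([
  [0.0045, -0.0001, 0, 0, 0, -0.06, 0],
  [0.0045, -0.0001, 0, 0, 0, -0.06, 0],
  [0.0045, -0.0001, 0, 0, 0, -0.06, 0],
  [0.0045, -0.0001, 0, 0, 0, -0.06, 0],
  [0.0045, -0.0001, 0, 0, 0, -0.06, 0],
  [0.0045, -0.0001, 0, 0, 0, -0.06, 0],
  [0.0045, -0.0001, 0, 0, 0, -0.06, 0],
  [0.0045, -0.0001, 0, 0, 0, -0.06, 0],
])

```text
time: 6.95
tool_pos: [0.6605, 0.0652, 0.0474]
tool_rot: [0.0, 0.578, 0.816, -0.0]
contact_force: [0.0, -1.5, -0.5]
gripper_width: 0.0
```

```bash
python3 look.py 6
```

```text
6.95 z 0.04735089230090404 r 0.0751326039682757 phi 19.18043763447867 yaw-90 19.386634354173268 [ 0.  -1.5 -0.5] [-0.01  0.31  1.65 -0.    1.19 -0.35]
```

View pics/s6.png

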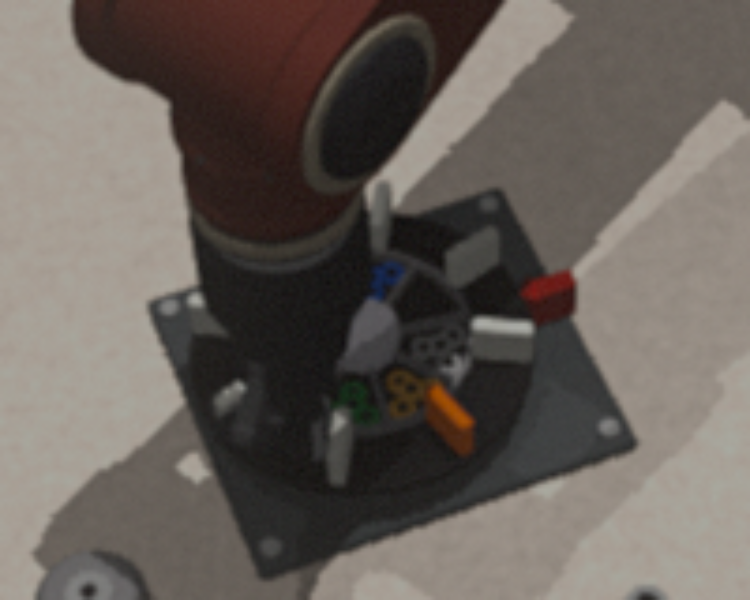

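>>> step_arm([
  [0.0045, -0.0001, 0, 0, 0, -0.06, 0],
  [0.0045, -0.0001, 0, 0, 0, -0.06, 0],
  [0.0045, -0.0001, 0, 0, 0, -0.06, 0],
  [0.0045, -0.0001, 0, 0, 0, -0.06, 0],
  [0.0045, -0.0001, 0, 0, 0, -0.06, 0],
  [0, 0, 0, 0, 0, 0, 0],
  [0, 0, 0, 0, 0, 0, 0],
])

```text
time: 7.75
tool_pos: [0.6501, 0.0856, 0.0473]
tool_rot: [0.0, 0.451, 0.892, 0.0]
contact_force: [-0.8, 0.3, 0.2]
gripper_width: 0.001
```

```bash
python3 look.py 7
```

```text
7.75 z 0.04734439232397125 r 0.07554781439744965 phi 36.647324968647524 yaw-90 36.370872324236885 [-0.8  0.3  0.2] [ 0.02  0.29  1.67 -0.    1.18 -0.62]
```

View pics/s7.png

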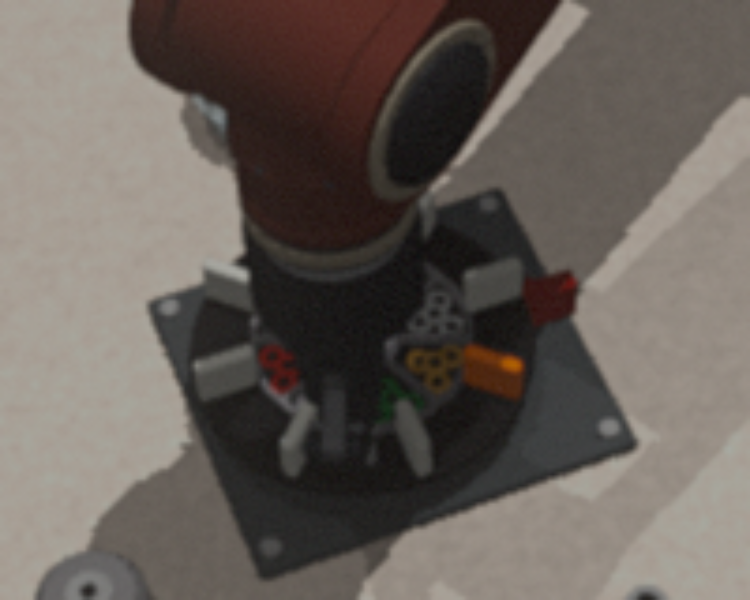

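View pics/t7.png

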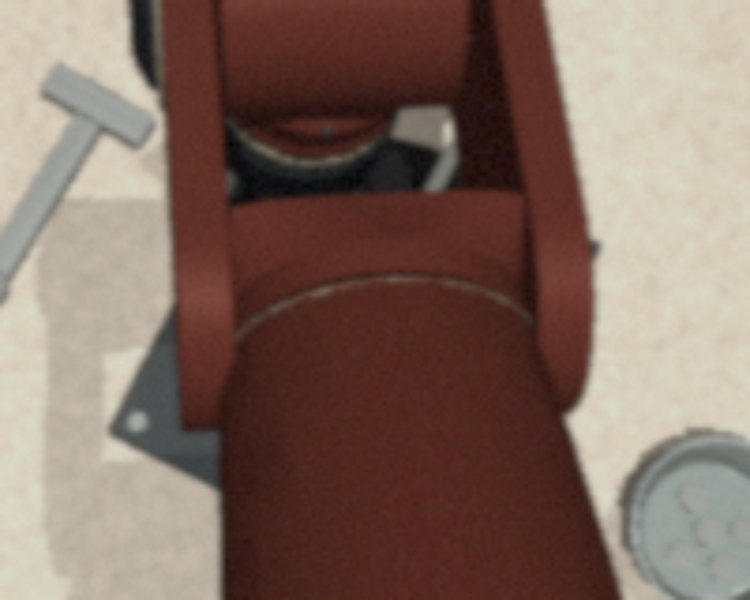

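>>> step_arm([
  [0.0045, -0.0002, 0, 0, 0, -0.06, 0],
  [0.0045, -0.0002, 0, 0, 0, -0.06, 0],
  [0.0045, -0.0002, 0, 0, 0, -0.06, 0],
  [0.0045, -0.0001, 0, 0, 0, -0.06, 0],
  [0.0045, -0.0002, 0, 0, 0, -0.06, 0],
  [0.0045, -0.0001, 0, 0, 0, -0.06, 0],
  [0.0045, -0.0002, 0, 0, 0, -0.06, 0],
  [0.0045, -0.0001, 0, 0, 0, -0.06, 0],
])

```text
time: 8.65
tool_pos: [0.623, 0.1079, 0.0475]
tool_rot: [0.001, 0.224, 0.974, -0.0]
contact_force: [0.3, -1.6, -0.2]
gripper_width: 0.001
```

```bash
python3 look.py 8
```

```text
8.65 z 0.04751511619539569 r 0.07523812800737029 phi 63.60120802358769 yaw-90 64.06122921335896 [ 0.3 -1.6 -0.2] [ 0.05  0.24  1.73 -0.    1.17 -1.06]
```

View pics/s8.png

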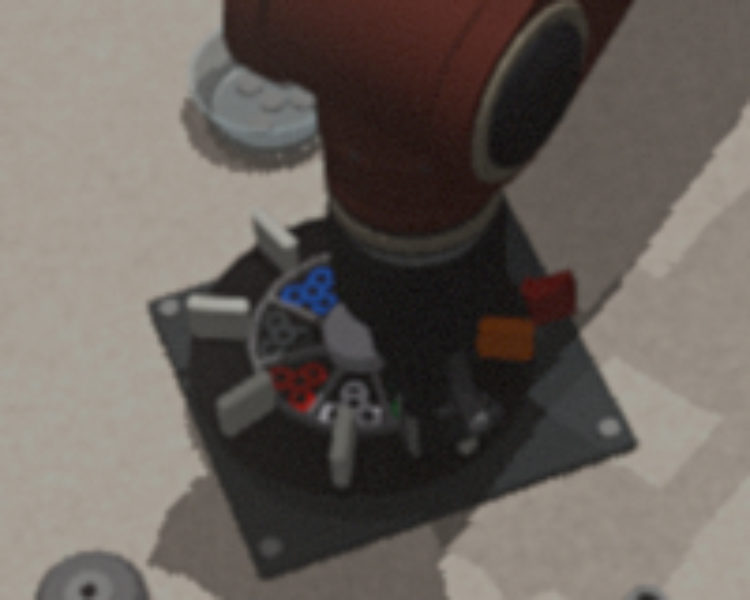

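>>> step_arm([
  [0.0045, -0.0002, 0, 0, 0, -0.06, 0],
  [0.0045, -0.0001, 0, 0, 0, -0.06, 0],
  [0.0045, -0.0002, 0, 0, 0, -0.06, 0],
  [0.0045, -0.0001, 0, 0, 0, -0.06, 0],
  [0.0045, -0.0001, 0, 0, 0, -0.06, 0],
  [0, 0, 0, 0, 0, 0, 0],
  [0, 0, 0, 0, 0, 0, 0],
])

```text
time: 9.45
tool_pos: [0.6013, 0.115, 0.0474]
tool_rot: [0.0, 0.078, 0.997, 0.0]
contact_force: [0.1, -0.1, 0.3]
gripper_width: 0.001
```

```bash
python3 look.py 9
```

```text
9.45 z 0.04735432458478078 r 0.0754677385764891 phi 81.03604264883485 yaw-90 81.05496133709798 [ 0.1 -0.1  0.3] [ 0.07  0.2   1.78  0.    1.16 -1.35]
```

View pics/s9.png

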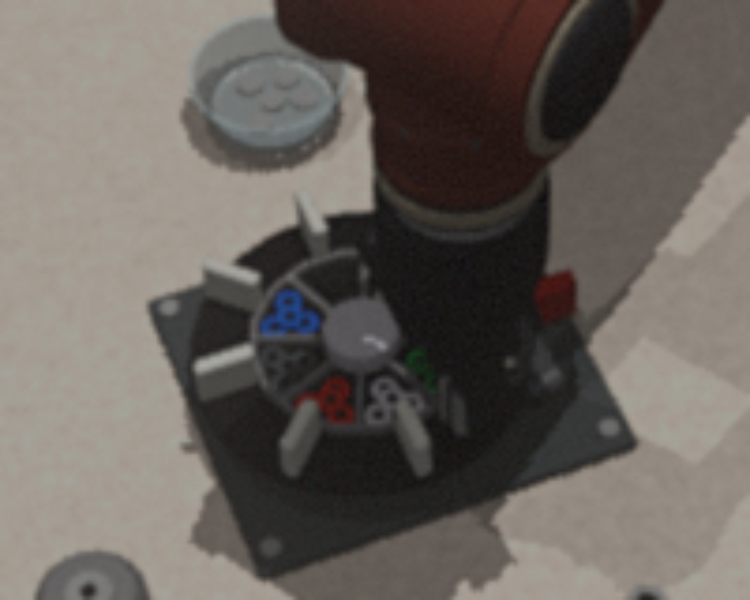

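>>> step_arm([
  [0, 0, -0.01, 0, 0, 0, 0],
  [0, 0, -0.02, 0, 0, 0, 0],
  [0, 0, -0.03, 0, 0, 0, 0],
  [0, 0, -0.03, 0, 0, 0, 0],
  [0, 0, -0.03, 0, 0, 0, 0],
  [0, 0, -0.03, 0, 0, 0, 0],
])

```text
time: 10.15
tool_pos: [0.6012, 0.1151, 0.1996]
tool_rot: [0.001, 0.077, 0.997, 0.0]
contact_force: [0.3, 0.1, 0.8]
gripper_width: -0.001
```

>>> step_arm([
  [0, 0.03, 0, 0, 0, 0, 0],
  [0, 0.04, 0, 0, 0, 0, 0],
  [0, 0.04, 0, 0, 0, 0, 0],
  [0, 0.04, 0, 0, 0, 0, 0],
  [0, 0.04, 0, 0, 0, 0, 0],
  [0, 0.03, 0, 0, 0, 0, 0],
  [0, 0, 0, 0, 0, 0, 0],
  [0, 0, 0, 0, 0, 0, 0],
])

```text
time: 10.95
tool_pos: [0.6348, 0.3329, 0.1977]
tool_rot: [0.0, 0.076, 0.997, -0.0]
contact_force: [-0.0, 0.0, -0.3]
gripper_width: -0.002
```

```bash
python3 look.py 10
```

```text
10.95 z 0.1977219675058394 r 0.29591535998645674 phi 81.20337517545185 yaw-90 81.22849857239842 [-0.   0.  -0.3] [ 0.38  0.28  1.41 -0.    1.45 -1.04]
```

View pics/s10.png

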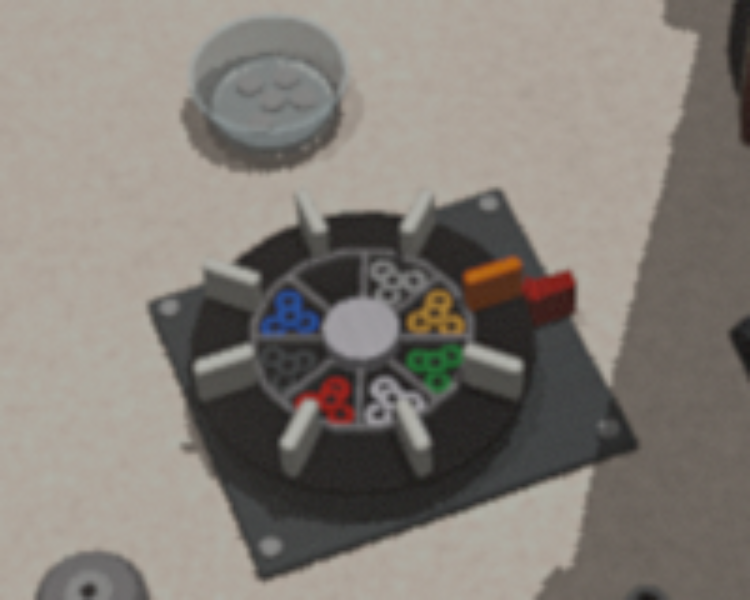

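View pics/t10.png

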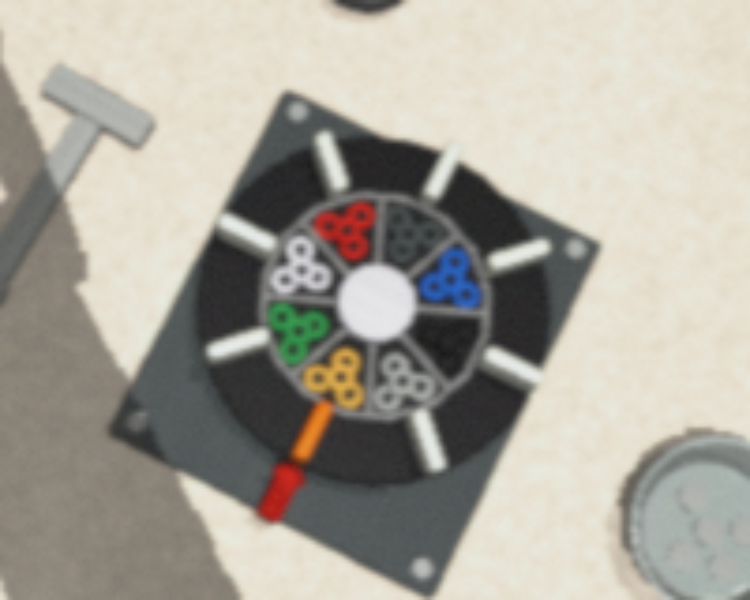

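The orange fin at (312,432) in the top crop is in line with the pointer at (282,492). The arm is clear of everything, and the tool, dish and skate wheel have not moved.

```bash
python3 -c "
from plant import *
print(job_done())"
```

```text
the job is handed in; nothing more can be done
None
```

The job is done and handed in at about 11 s. With the gripper shut, I pushed one white fin round anticlockwise through exactly three clicks. Then I lifted the fingers out between two fins and moved the arm clear.

- **Wheel position:** The last top and scene pictures show the orange fin resting in its click, in line with the red pointer, with the brass washers just inward of it.
- **Push force:** Force readings were taken only at the end of each move. The highest was about 3 N, and they were about zero once the arm was clear.
- **Other things on the bench:** In the last pictures the dish, skate wheel and skate tool look unmoved. The caddy was outside those pictures, and the arm stayed well away from it.
- **Disagreement:** None of the checks failed, but the top and scene cameras differed by about 2.5 mm on where the wheel's axis is. That is roughly the stated calibration accuracy.

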